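# Unlatch and open the red graver case

## Robot

A 6-joint arm with a two-finger parallel gripper is mounted at the origin on the work surface. World frame = base frame: x ahead of the robot, y to its left, z up, the work surface at z = 0. Lengths are in m, angles in rad, forces in N, time in s.
With the tool pointing down it reaches from about 0.275 to 0.875 m from the base axis. Payload 12.5 kg.
Tool frame: the origin (TCP) lies at the very end of the fingers, on their centre line; the grasp point (between the pads) lies 19 mm behind it; z points along the fingers, y is the line along which they close (so a half turn about z gives the same grasp; the last joint's range is limited). The gripper opens to 85 mm and grips with 20 to 120 N. Pads are 22 mm wide; open, the fingers measure 114 mm over their backs; the gripper's body (76 mm by 85 mm) begins 54 mm behind the grasp point. The pads swing forward as they close: fully open they stand 13 mm farther back than shut.
Start: joints at [1.081, 0.351, 1.652, -0, 1.139, -0.085], TCP at [0.217, 0.506, 0.231] pointing down, gripper open.
Joint ranges: [-2.75, 2.75], [-0.79, 2.1], [0.01, 2.65], [-1.57, 4.71], [0.07, 3.14], [-2.87, 2.87]. Speed limits (rad/s): [2.22, 2.22, 2.79, 3.14, 3.14, 3.14].

## Interface

Orientations are given as a 3x3 rotation matrix whose columns are the frame's x, y, z axes.
In Python, from bench import manip gives the robot as it stands. Calls block until the motion is done:
- manip.move_ptp(position, orientation): joint-space move of the TCP to a pose.
- manip.move_l(position, attitude=None, max_speed=0.15): straight line of the TCP; attitude=None keeps the orientation; max_speed is the mean speed in m/s.
- manip.move_j(angles): joint-space move.
- manip.set_gripper(opening, effort=None): opening from 0.0 (shut) to 1.0 (fully open); effort is the grip in N (None keeps the last); returns when the fingers have stopped.
- manip.dwell(seconds).
- manip.inverse_kinematics(position, orientation): joint angles nearest the present ones, or None.
- manip.grab_frame(name): name is "side" or "top" or "wrist"; returns (picture, depth): 480x640x3 uint8, red, green, blue; 480x640 float32, m along the optical axis (not along the pixel's ray), 0 where there is no reading.
- manip.get_calibration(name): a dict with "camera_matrix" (3x3 intrinsics, pixels), "R" (3x3) and "t" (3): a world point X has camera coordinates R X + t. Camera axes: x right, y down, z forward; pixel columns grow to the right and rows downward; lengths in m; the calibration is good to about 2 mm. A picture is of the moment at which its call begins: read the wrist's pose just before it. get_calibration takes no time and is no camera call; for the wrist camera it gives the pose at the moment of the call.
A pose or a line that the arm cannot do raises manip.Unreachable and nothing moves.
- manip.sign_off(): hands the job in; it is judged then, once.
Trained networks look in the newest picture that a camera, given by its name, has taken for a name from the list of things; names that differ only in an ending like _2 or _b are one class to them, and where a whole thing is asked for, a point or a joint stands for the part that bears it (a point fixed in the world has none). Each returns a list of dicts, best first, with "confidence" (0 to 1); they miss things now and then, are a little off and sometimes report something else, mostly with a low value. They report only what shows in the picture. A call takes as long as a camera call.
- manip.look_for(camera, name): "at" ([x, y, z] in m, in world coordinates, good to about 4 mm: the middle of the surface that is visible of it).
Readings, each from a call of its own:
- manip.current_time(): time.
- manip.current_qpos(): joint angles.
- manip.current_joint_vel(): joint speeds.
- manip.current_joint_torque(): joint torques, N m.
- manip.current_ee_pos(): TCP position.
- manip.current_tcp_rot(): TCP orientation.
- manip.current_force(): force on the tool from outside, world axes, zero at the start.
- manip.current_ft_torque(): the same for the moment, N m.
- manip.current_grip_width(): opening from 0.0 (shut) to 1.0 (fully open).
- manip.current_grip_force(): force on a finger pad.
Only numpy, scipy, OpenCV 4.12 (cv2) and the standard library are available. Lean on these libraries where they do the work, as an engineer would, in place of code of your own. Each camera call takes 0.05 s, during which the arm holds its last target. There are 200 camera calls.

## Task

Open the red tool case on the engraver's bench: flip its black over-centre latch at the front all the way open, then lift the lid by its brass pull until it stands more than halfway to upright, and leave it standing open by itself. Leave the grey case latched.

Things in the scene. Friction and masses are not known exactly. Their poses are not given: they have to be found in the camera images.
- red_case: Red hinged tool case fixed to the bench, 170 (its x) by 200 (y) by 80 mm high when shut; a like grey one stands beside it. Origin: centre of its underside; z up; -x is its front (latch), +x its back. Lid hinge line along y at x = 85, z = 60 mm. Shut lid: flat top at z = 80, front edge at x = -85 mm.
- red_case_latch (a joint): Latch lever's angle: 0 = latched, upright at the case's front, its claw holding the lid down; grows as its top swings out to the front (-x of the case) and down, stop at 1.75 rad. Turns about a line along case y at x = -93, z = 30 mm. Over-centre spring: pulls to 0 below 0.5 rad, snaps open by itself beyond; about 2 N at the grip starts it.
- red_case_grip (a point): Centre of the black grip atop the red case's latch lever: 10 mm thick (case x), 24 wide (y), 42 tall. Latched, it is at x = -108, y = 0, z = 99 mm in the case's frame, standing 40 mm above the lid's top. The 69 mm between it and the brass pull is free: closed fingers put down there can pull it to the front.
- red_case_lid (a joint): Angle of the red case's lid: 0 = shut, grows as its front edge rises, 1.57 = upright, stop at 1.9 rad. The hinge is stiff: the lid stays at any angle it is left at; lifting it at the pull takes about 4 to 7 N.
- red_case_pull (a point): Centre of the brass pull on the red lid: a lying roller 18 mm in diameter, 32 mm long along case y (parallel to the hinge), on a 12 mm stem. Lid shut: x = -25, y = 0, z = 110 mm in the case's frame, 30 mm above the lid's top, 110 mm in front of the hinge line and 50 mm above it. Gripped on its end faces it turns between the fingers as the lid rises.
- grey_case_grip (a point): Centre of the black latch grip of the other case, a like case painted grey, beside the red one (either side). It is to stay latched; its latch works like the red one's.

How it is judged:
On the way, in this order (a step that is already met when the one before it is completed fails the run):
1. the red case's latch is flipped open while its lid is still shut (value of joint red_case_latch above 1.2 rad and value of joint red_case_lid below 0.15 rad), for 0.2 s.
2. the red case's lid is lifted more than halfway to upright (value of joint red_case_lid above 0.75 rad), for 0.2 s.
At the end, for the whole second after the job is handed in: The red case's latch hangs open (beyond 1.2 rad), its lid stands still by itself at more than 0.75 rad (about halfway to upright) and the grey case's latch grip is within 20 mm of where it was (value of joint red_case_latch above 1.2 rad and value of joint red_case_lid above 0.75 rad and velocity of joint red_case_lid between -0.05 and 0.05 rad/s and distance of grey_case_grip from where it was at the start of the episode below 0.02 m); the robot touches nothing.
It fails at once if the grey case is unlatched (distance of grey_case_grip from where it was at the start of the episode above 0.03 m).
It also fails if it takes over 46 s, if anything falls off the work surface, if the arm or the gripper's body presses on something with over 40 N, if the wrist force passes 120 N, or if a joint passes its speed limit or range.

## Working session

There is one attempt and no reset: what is moved stays moved. The work goes in short steps, each a Python script; the robot and the scene stay as the last script left them, time stands still between calls to the robot, and variables do not carry over. Pictures are saved under pics/ and viewed, at most 10 in all, crops included, and the job is handed in when it is done.

```bash
mkdir -p pics; python3 - <<'E'
from bench import manip
import cv2,numpy as np
ims=[]
for c in("top","side"):
    p,d=manip.grab_frame(c); ims.append(p); np.savez(f"pics/{c}.npz",p=p,d=d)
    for n in("red_case","red_case_grip","red_case_pull","grey_case_grip"):
        print(c,n,[(np.round(r["at"],3).tolist(),round(r["confidence"],2)) for r in manip.look_for(c,n)[:3]])
cv2.imwrite("pics/a.png",cv2.resize(np.vstack(ims)[:,:,::-1],(400*1,600)) if 0 else ims[0][:,:,::-1])
cv2.imwrite("pics/b.png",ims[1][:,:,::-1])
print(manip.current_time())
E
```

```text
top red_case [([0.598, -0.152, 0.082], 0.59)]
top red_case_grip [([0.495, -0.168, 0.096], 0.51)]
top red_case_pull [([0.601, -0.155, 0.076], 0.66)]
top grey_case_grip [([0.475, 0.144, 0.104], 0.47)]
side red_case [([0.593, -0.101, 0.081], 0.83)]
side red_case_grip [([0.499, -0.163, 0.074], 0.57)]
side red_case_pull [([0.599, -0.136, 0.078], 0.81)]
side grey_case_grip [([0.471, 0.153, 0.076], 0.81)]
0.5
```

View pics/a.png

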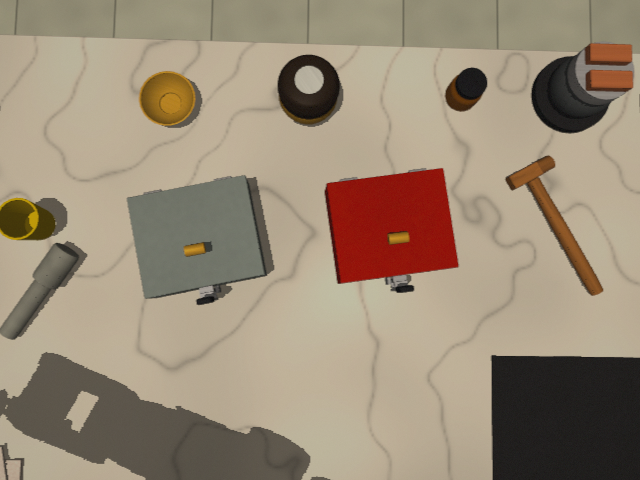

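View pics/b.png

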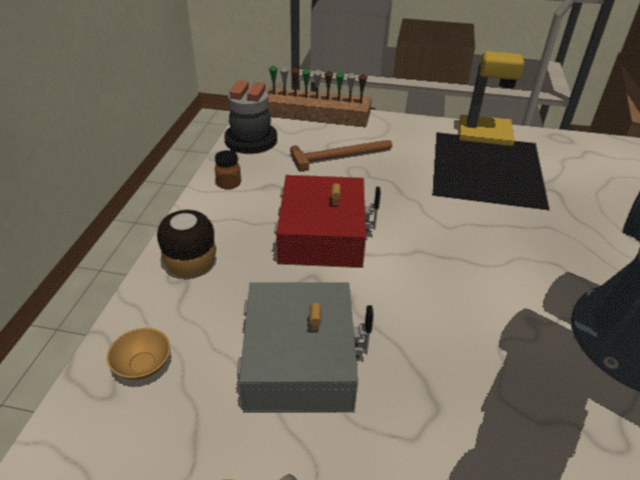

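The top view shows the red lid with corners near (327,185), (443,169), (458,267) and (338,283). Its pull is at (399,238) and its grip at (402,288), on the robot's side. The grey case is to its left. Next I'll fit the case pose from the lid depth.

```bash
cat > h.py <<'E'
import numpy as np,cv2
def world(d,c):
    K=np.array(c["camera_matrix"]);R=np.array(c["R"]);t=np.array(c["t"])
    v,u=np.indices(d.shape)
    P=np.stack([(u-K[0,2])/K[0,0]*d,(v-K[1,2])/K[1,1]*d,d],-1)
    return (P-t)@R
def fit(p,d,c):
    W=world(d,c);q=p.astype(int);r,g,b=q[...,0],q[...,1],q[...,2]
    red=(r>100)&(g<45)&(b<45)&(d>0)&(abs(W[...,2]-.08)<.012)
    pts=W[red]
    rect=cv2.minAreaRect(pts[:,:2].astype(np.float32))
    br=(r>130)&(g>80)&(b<90)&(d>0)&(W[...,2]>.095)&(W[...,2]<.14)&(np.linalg.norm(W[...,:2]-np.array(rect[0]),axis=-1)<.09)
    bk=(q.max(-1)<60)&(d>0)&(W[...,2]>.085)&(W[...,2]<.14)&(np.linalg.norm(W[...,:2]-np.array(rect[0]),axis=-1)<.15)
    f=lambda m:(int(m.sum()),np.round(np.median(W[m],0),4).tolist(),np.round(W[m].min(0),3).tolist(),np.round(W[m].max(0),3).tolist()) if m.any() else None
    print("rect",rect,cv2.boxPoints(rect).round(4).tolist(),"z",np.median(pts[:,2]));print("pull",f(br));print("grip",f(bk))
E
python3 - <<'E'
from bench import manip
from h import *
for n in("top","side"):
    z=np.load(f"pics/{n}.npz");print(n);fit(z["p"],z["d"],manip.get_calibration(n))
E
```

```text
top
rect ((0.6008796691894531, -0.15842702984809875), (0.1691569834947586, 0.1993735134601593), 8.757761001586914) [[0.5020999908447266, -0.07280000299215317], [0.5325000286102295, -0.26980000734329224], [0.6996999979019165, -0.24410000443458557], [0.6693000197410583, -0.04699999839067459]] z 0.08067007059804257
pull (170, [0.5751, -0.1631, 0.1184], [0.567, -0.179, 0.113], [0.584, -0.147, 0.123])
grip (97, [0.4951, -0.172, 0.1193], [0.49, -0.186, 0.086], [0.5, -0.163, 0.123])
side
rect ((0.6023707389831543, -0.1556684672832489), (0.16779190301895142, 0.20069873332977295), 9.58335018157959) [[0.5029000043869019, -0.07069999724626541], [0.5364000201225281, -0.2685999870300293], [0.7017999887466431, -0.24070000648498535], [0.66839998960495, -0.04280000180006027]] z 0.08229550171968375
pull (48, [0.5769, -0.161, 0.1203], [0.571, -0.177, 0.117], [0.583, -0.145, 0.122])
grip (79, [0.4954, -0.1638, 0.1103], [0.491, -0.181, 0.085], [0.5, -0.159, 0.124])
```

```bash
cat >> h.py <<'E'
a=np.radians(9.1);cx=np.array([np.cos(a),np.sin(a),0]);cy=np.array([-np.sin(a),np.cos(a),0])
O=np.array([.6015,-.157,0]);C=lambda x,z,y=0:O+cx*x+cy*y+np.array([0,0,z])
DN=np.array([0,0,-1.])
Rs=[np.column_stack([s*np.cross(cy,DN),s*cy,DN]) for s in(1,-1)]
E
python3 - <<'E'
from bench import manip
from h import *
for i,R in enumerate(Rs):
    q=manip.inverse_kinematics(C(-.068,.2),R);print(i,None if q is None else np.round(q,2))
q=[(abs(manip.inverse_kinematics(C(-.068,.2),R)[5]),i) for i,R in enumerate(Rs) if manip.inverse_kinematics(C(-.068,.2),R) is not None]
i=min(q)[1];R=Rs[i];print("use",i)
manip.set_gripper(0.0)
manip.move_ptp(C(-.068,.23),R)
print(manip.current_ee_pos(),C(-.068,.23))
c=manip.get_calibration("wrist");p,d=manip.grab_frame("wrist")
cv2.imwrite("pics/c.png",p[:,:,::-1]);fit(p,d,c);print(manip.current_time())
E
```

```text
0 [-0.39  0.4   1.66 -0.    1.08 -2.12]
1 [-0.39  0.4   1.66 -0.    1.08  1.02]
use 1
[ 0.53451922 -0.16708311  0.23001231] [ 0.53435586 -0.16775475  0.23      ]
rect ((0.6016100645065308, -0.1594797968864441), (0.16838550567626953, 0.1990288645029068), 8.881860733032227) [[0.5030999779701233, -0.07419999688863754], [0.5338000059127808, -0.27079999446868896], [0.7002000212669373, -0.24480000138282776], [0.6693999767303467, -0.04820000007748604]] z 0.08062813723270951
pull (112, [0.5797, -0.1489, 0.118], [0.572, -0.176, 0.112], [0.584, -0.146, 0.12])
grip (677, [0.4993, -0.1751, 0.1119], [0.492, -0.187, 0.085], [0.502, -0.164, 0.122])
3.95
```

View pics/c.png

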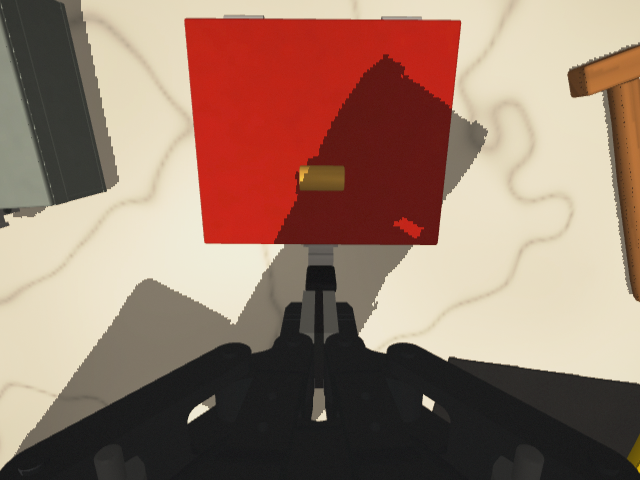

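The close view agrees with the estimate: pull at (322,178), latch grip at (320,278), lid square to the gripper. The fitted centre is (0.6015, -0.159). Next I'll pull the latch.

```bash
sed -i 's/-.157,0\]/-.159,0]/; s/radians(9.1)/radians(8.95)/' h.py; python3 - <<'E'
from bench import manip
from h import *
R=Rs[1]
manip.move_l(C(-.069,.09),R); print(manip.current_force().round(1) if hasattr(manip.current_force(),'round') else manip.current_force())
manip.move_l(C(-.120,.088),R,.06); print(manip.current_force())
manip.move_l(C(-.165,.084),R,.08); print(manip.current_force())
manip.move_l(C(-.165,.25),R,.25)
manip.set_gripper(1.0)
manip.move_l(C(-.06,.22),R,.25)
p,d=manip.grab_frame("side")
cv2.imwrite("pics/d.png",p[100:300,200:460,::-1].repeat(2,0).repeat(2,1));print(manip.current_time())
E
```

```text
[-0.9 -0.3 -0.1]
[-0.38960661  0.38584561  0.36601676]
[-0.0479334   0.64625967 -0.27808407]
8.9833
```

View pics/d.png

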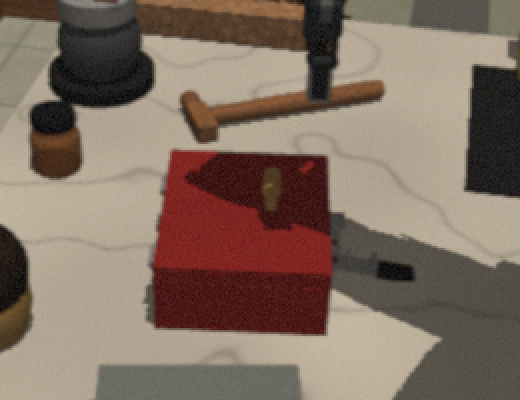

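In the side view the latch hangs out to the front, with its black grip at crop pixel (395,272), and the lid is shut. Next I'll grip the pull and lift it along the arc.

```bash
python3 - <<'E'
from bench import manip
from h import *
R=Rs[1]
r,f0=np.hypot(.11,.05),np.arctan2(.05,-.11)
arc=lambda th:C(.085+r*np.cos(f0-th),.06+r*np.sin(f0-th)-.021)
manip.move_l(arc(0)+[0,0,.06],R,.25)
manip.move_l(arc(0),R,.1)
manip.set_gripper(0.0,60)
print("grip",manip.current_grip_width(),manip.current_grip_force())
for th in np.arange(.1,1.11,.1):
    manip.move_l(arc(th),R,.06)
    print(round(th,1),np.round(manip.current_force(),1),round(manip.current_grip_width(),3))
p,d=manip.grab_frame("side")
cv2.imwrite("pics/e.png",p[60:300,200:460,::-1].repeat(2,0).repeat(2,1));print(manip.current_time())
E
```

```text
grip 0.3631685095519996 59.09488320350647
0.1 [-3.9  3.4 -1. ] 0.364
0.2 [-4.4  4.4 -0.3] 0.363
0.3 [-3.   4.8 -0.8] 0.364
0.4 [-3.   4.9 -1.9] 0.368
0.5 [-3.5  5.  -2.7] 0.362
0.6 [-1.6  4.8 -3.1] 0.364
0.7 [-3.   4.  -3.1] 0.361
0.8 [-2.7  3.7 -4.4] 0.361
0.9 [-2.5  4.5 -2.8] 0.361
1.0 [-2.2  4.5 -1.9] 0.365
1.1 [-2.6  4.6 -1.7] 0.36
14.6333
```

View pics/e.png

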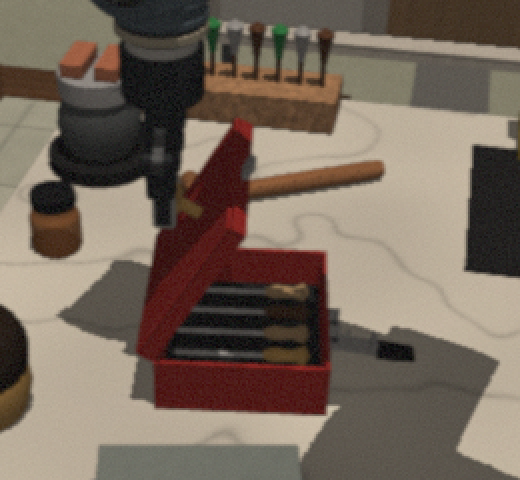

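The lid is held at about 60° by its pull (crop 185,195), and the latch still hangs open at (395,350). Now I'll release, retract up and back, and check.

```bash
python3 - <<'E'
from bench import manip
from h import *
R=Rs[1]
manip.dwell(.3)
manip.set_gripper(0.75)
p0=np.array(manip.current_ee_pos())
manip.move_l(p0+cx*.02+[0,0,.03],R,.06)
manip.move_l(p0+cx*.03+[0,0,.15],R,.15)
manip.dwell(.5)
p,d=manip.grab_frame("side")
cv2.imwrite("pics/f.png",p[60:360,200:460,::-1].repeat(2,0).repeat(2,1));print(manip.current_time(),manip.current_force())
E
```

```text
17.6083 [-0.17644354  0.12853957  0.37619465]
```

View pics/f.png

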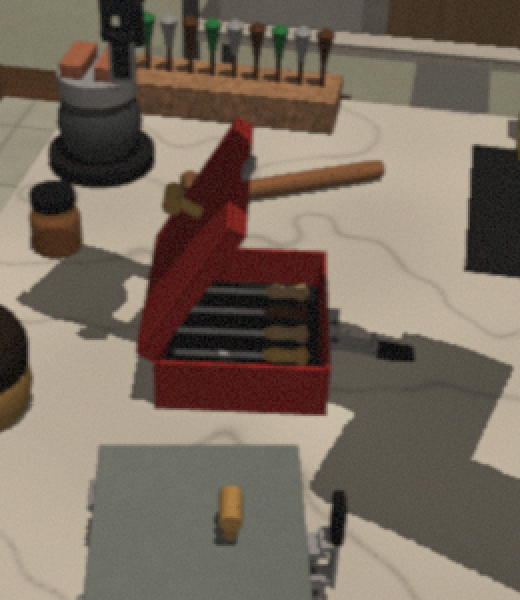

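The lid stands open on its own with the pull at (180,200), the red latch is down at (395,350), and the grey latch is upright at (338,515). The gripper is clear of everything.

```bash
python3 -c "
from bench import manip
print(manip.sign_off())"
```

```text
the job is handed in; nothing more can be done
None
```

The job is handed in: in the last picture the red case's latch hung open, its lid stood by itself at about 1.1 rad, and the grey case was still latched; the judge's verdict was not shown.

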